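Index the reagent carousel and take out the bottle

TASK

Turn the carousel, which has a knob on its top, until the bay with the capped bottle stands over the short tongue that juts from the base and the sprung follower has dropped into that bay's notch in the cam. Then draw the bottle out from under the cam disc and stand it upright in the free near end of the steel tray, leaving the carousel latched there with the beaker and the jar standing in their bays. Do not shift or knock over the other things on the bench or the bottle already in the tray.

Things in the scene. Friction and masses are not known exactly. Their poses are not given: they have to be found in the camera images.
- carousel_base: fixed grey foot of the carousel, 224 mm across; origin on the carousel's axis at bench level, z up. A tongue 50 mm wide, 12 mm high juts along its -x to 150 mm from the axis: the unloading place. A bay is there when its centre is at (-85, 0) mm in this frame. In direction 0.2 rad from +x stands a post 193 mm high, out to 160 mm from the axis, with the sprung follower that points inward to the cam
- carousel: turning part on the base's vertical axis; origin on the axis at bench level. Turns endlessly both ways about z, with little friction. Has three bays 120 degrees apart, centres 85 mm from the axis, in this frame in directions pi, pi + 2.094 and pi - 2.094 rad from +x. When its yaw equals that of the base, or differs by 2.094 rad either way, a bay is over the tongue and the follower in a notch
- bay_floor (a point): point on the axis, level with the floor of the bays: an aluminium plate 244 mm across, its top 36 mm above the bench, with a lip round its rim that is 6 mm higher; low fins, up to 65 mm above the bench, stand between the bays
- cam (a point): centre of the steel index cam, a disc 150 mm across on top of the carousel, 165 to 181 mm above the bench. It overhangs the inner part of the bays, so a gripper must lean outward to reach a bay. Its rim has three V notches 24 mm wide, 10 mm deep, one per bay; they hold with about 0.25 N m and draw the carousel home once let go within about 6 degrees
- knob_grip (a point): middle of the black bar knob on top of the carousel, on its axis, 217 mm above the bench; the bar is 70 mm long along the carousel's x, 22 mm wide along its y, and 44 mm high (195 to 239 mm above bench)
- follower (a joint): travel of the sprung follower in m: 0 when seated in a notch, about 0.0095 when its brass roller rides on the cam's rim; 2.4 to 3.5 N spring
- bottle: the capped white reagent bottle in one of the bays, 45 mm wide and 90 mm high, round, body straight from 5 to about 60 mm above its underside; origin at the centre of its underside, z up along it; 0.08 to 0.17 kg
- beaker: clear open beaker, 62 mm wide, 78 mm high, standing in another bay; origin at the centre of its underside
- jar: squat white jar, 60 mm wide, 62 mm high, in the third bay; origin at the centre of its underside
- tray: fixed steel tray 230 x 110 mm (its x and y), walls 4 mm thick and 18 mm high, floor 4 mm thick; origin at the centre of its underside. A bottle stands in its far (+x) half; its near (-x) end is free
- tray_bottle: a like reagent bottle, 45 x 90 mm, already in the far half of the tray, to be left alone; origin at the centre of its underside
- tube_rack: bystander: micro-tube rack 80 x 190 x 57 mm; origin at the centre of its underside, long along its y
- stray_bottle: bystander: a like reagent bottle, 45 x 90 mm, standing on the bench before the carousel; origin at the centre of its underside
- tape_roll: bystander: roll of marking tape, 64 mm across, 19 mm high, lying on the bench; origin at the centre of its underside
- wash_bottle: bystander: tall wash bottle, 83 x 73 mm, 272 mm high; origin at the centre of its underside
Things that resemble listed ones, but are neither listed nor needed, are in the scene too. Leave any blue, green or pink look-alike of the bottle alone.

How it is judged:
By the outcome, as a careful person would: the job done as asked, in the order asked, and still so for the second after the job is handed in, with the robot touching nothing.
It also fails if it takes over 64 s, if anything falls off the work surface, if the arm or the gripper's body presses on something with over 40 N, if the wrist force passes 120 N, or if a joint passes its speed limit or range.

ROBOT

A 7-joint arm with a two-finger parallel gripper is mounted at the origin on the work surface; the furniture and walls round the work are solid. World frame = base frame: x ahead of the robot, y to its left, z up, the work surface at z = 0. Lengths are in m, angles in rad, forces in N, time in s.
With the tool pointing down it reaches from about 0.425 to 0.8 m from the base axis. Payload 8.3 kg.
Tool frame: the origin (TCP) lies at the very end of the fingers, on their centre line; the grasp point (between the pads) lies 19 mm behind it; z points along the fingers, y is the line along which they close (so a half turn about z gives the same grasp; the last joint's range is limited). The gripper opens to 85 mm and grips with 20 to 120 N. Pads are 22 mm wide; open, the fingers measure 114 mm over their backs; the gripper's body (76 mm by 85 mm) begins 54 mm behind the grasp point. The pads swing forward as they close: fully open they stand 13 mm farther back than shut.
Start: joints at [1.272, 0.383, 0.016, 1.37, -0.006, 1.388, -0.046], TCP at [0.146, -0.608, 0.231] pointing down, gripper open.
Joint ranges: [-2.95, 2.95], [-0.25, 2.06], [-1.52, 1.56], [0.18, 2.33], [-1.44, 4.58], [0.02, 2.06], [-3.01, 3.01]. Speed limits (rad/s): [2.39, 2.39, 3.01, 3.01, 3.14, 3.14, 3.14].

INTERFACE

Orientations are given as a 3x3 rotation matrix whose columns are the frame's x, y, z axes.
In Python, from workcell import robot gives the robot as it stands. The module is installed in compiled form; this text tells all that it offers. Calls block until the motion is done:
- robot.movep(position, orientation): joint-space move of the TCP to a pose.
- robot.line_to(position, frame=None, speed=0.15, contact_N=None): straight line of the TCP; frame=None keeps the orientation; speed is the mean speed in m/s. With contact_N (N) it stops when the force on the tool has changed by that much, and returns True; else False.
- robot.move_j(angles): joint-space move.
- robot.move_gripper(opening): finger opening in m; the grip force is fixed at half the most; returns when the fingers have stopped.
- robot.pause(seconds).
- robot.inverse_kinematics(position, orientation): joint angles nearest the present ones, or None.
- robot.camera(name): name is "side" or "top"; returns the picture (480x640x3 uint8, red, green, blue); there is no depth.
- robot.camera_params(name): a dict with "mtx" (3x3 intrinsics, pixels), "k1" (the pictures are not rectified: a ray, as slopes to the right and down, at radius r is drawn at 1 + k1 r^2 times it, then the intrinsics apply), "rvec" (rotation vector, rad) and "tvec" (3), from world to camera coordinates, as OpenCV has them. Camera axes: x right, y down, z forward; pixel columns grow to the right and rows downward; lengths in m; the calibration is good to about 2 mm. A picture is of the moment at which its call begins. camera_params takes no time and is no camera call.
A pose or a line that the arm cannot do raises robot.PlanningError and nothing moves.
- robot.hand_in(): hands the job in; it is judged then, once.
Readings, each from a call of its own:
- robot.read_time(): time.
- robot.read_joint_pos(): joint angles.
- robot.read_joint_velocities(): joint speeds.
- robot.read_tau(): joint torques, N m.
- robot.read_ee_pos(): TCP position.
- robot.read_eef_rot(): TCP orientation.
- robot.read_wrist_force(): force on the tool from outside, world axes, zero at the start.
- robot.read_ft_torque(): the same for the moment, N m.
- robot.read_finger_gap(): finger opening in m.
- robot.read_gripper_force(): force on a finger pad.
Only numpy, scipy, OpenCV 4.12 (cv2) and the standard library are available. Lean on these libraries where they do the work, as an engineer would, in place of code of your own. Each camera call takes 0.05 s, during which the arm holds its last target. There are 200 camera calls.

## Working session

There is one attempt and no reset: what is moved stays moved. The work goes in short steps, each a Python script; the robot and the scene stay as the last script left them, time stands still between calls to the robot, and variables do not carry over. Pictures are saved under pics/ and viewed, at most 10 in all, crops included, and the job is handed in when it is done.

```bash
mkdir -p pics; python3 - <<'E'
from workcell import robot
import cv2,numpy as np
for n in("side","top"):
    p=robot.camera_params(n); print(n,p)
    cv2.imwrite(f"pics/{n}0.png",robot.camera(n)[:,:,::-1])
    R=cv2.Rodrigues(np.array(p["rvec"]))[0]; print(-R.T@np.array(p["tvec"]).ravel())
print(robot.read_time(),robot.read_eef_rot())
E
```

```text
side {'mtx': array([[503.73963811,   0.        , 316.84335808],
       [  0.        , 503.73963811, 240.81508029],
       [  0.        ,   0.        ,   1.        ]]), 'k1': 0.03350353858006859, 'rvec': array([ 2.17282823, -0.26221536,  0.16783546]), 'tvec': array([-0.5012794 ,  0.19164223,  1.35129324])}
[ 0.21627974 -1.08316969  0.94549865]
top {'mtx': array([[602.23617813,   0.        , 315.79848567],
       [  0.        , 602.23617813, 253.35771188],
       [  0.        ,   0.        ,   1.        ]]), 'k1': -0.19684086180666263, 'rvec': array([ 1.62480204, -2.08612786,  0.71329827]), 'tvec': array([0.13479766, 0.47182032, 1.4378035 ])}
[-0.4617992   0.25241021  1.42516466]
0.1 [[ 9.72310339e-01  2.33692962e-01 -4.52521392e-04]
 [ 2.33693398e-01 -9.72308718e-01  1.77575602e-03]
 [-2.50088105e-05 -1.83233720e-03 -9.99998321e-01]]
```

View pics/side0.png

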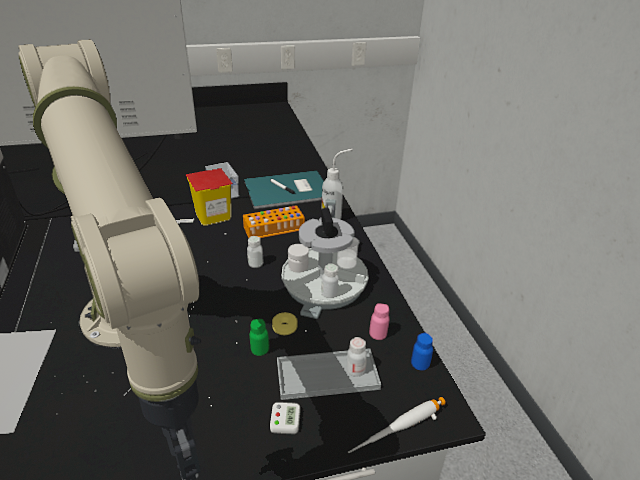

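View pics/top0.png

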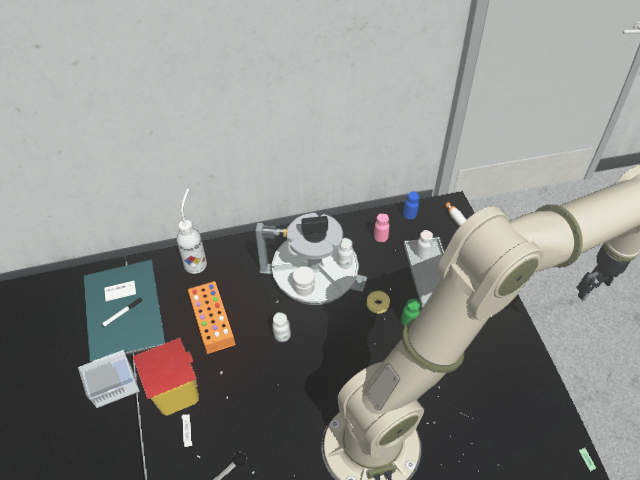

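Side view: the carousel is at about (325,270), with its knob at (328,220) and its tongue at (312,312). The tray is at (330,373) with the tray bottle at (357,357), and the stray bottle is at (255,252). Top view: the knob is at (314,228), the tongue at (358,283) and the post at (265,250). I'll enlarge the carousel in both views.

```bash
cat > h.py <<'E'
from workcell import robot
import cv2,numpy as np
def cam(n):
    p=robot.camera_params(n); R=cv2.Rodrigues(np.array(p["rvec"]))[0]; t=np.array(p["tvec"]).ravel()
    return p["mtx"],p["k1"],R,t
def ray(n,uv):
    K,k,R,t=cam(n)
    q=cv2.undistortPoints(np.array([[uv]],float),K,np.array([k,0,0,0.]))[0,0]
    return -R.T@t, R.T@np.array([q[0],q[1],1])
def onz(n,uv,z):
    c,d=ray(n,uv); return c+d*(z-c[2])/d[2]
def proj(n,P):
    K,k,R,t=cam(n)
    return cv2.projectPoints(np.array(P,float).reshape(-1,1,3),cv2.Rodrigues(R)[0],t,K,np.array([k,0,0,0.]))[0][:,0]
def tri(a,b):
    (c,d),(e,f)=ray("side",a),ray("top",b)
    s=np.linalg.lstsq(np.c_[d,-f],e-c,rcond=None)[0]
    return (c+d*s[0]+e+f*s[1])/2, np.linalg.norm(c+d*s[0]-e-f*s[1])
E
python3 - <<'E'
import cv2,numpy as np
a=cv2.imread("pics/side0.png")[190:330,230:400]; b=cv2.imread("pics/top0.png")[200:340,240:410]
f=lambda i:cv2.resize(i,None,fx=4.7,fy=4.2,interpolation=cv2.INTER_CUBIC)
f=lambda i:cv2.resize(i,(680,560),interpolation=cv2.INTER_CUBIC)
cv2.imwrite("pics/sc.png",f(a));cv2.imwrite("pics/tc.png",f(b))
c=cv2.imread("pics/side0.png")[300:420,260:420]; cv2.imwrite("pics/tray.png",cv2.resize(c,(800,600),interpolation=cv2.INTER_CUBIC))
E
```

```text
(no output)
```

View pics/sc.png

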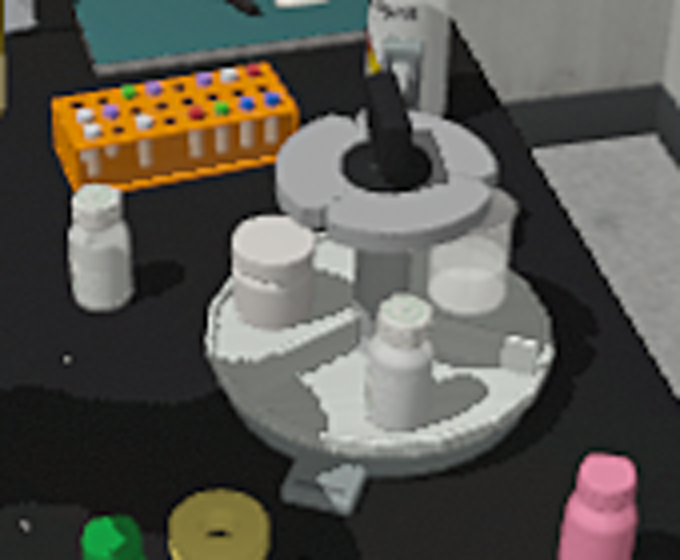

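View pics/tc.png

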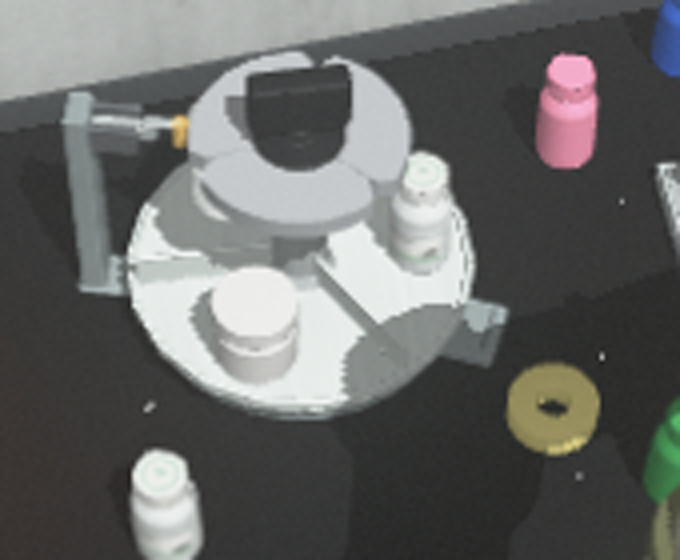

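View pics/tray.png

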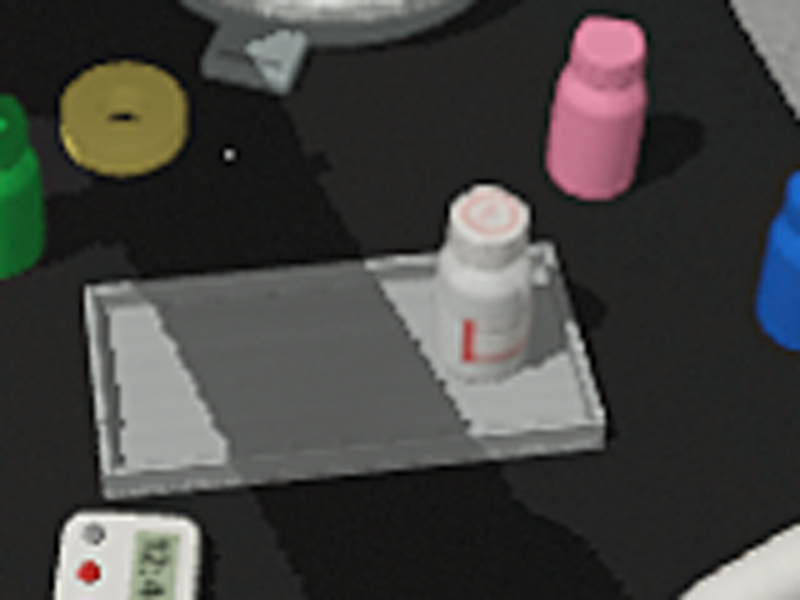

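The white candidates in the side view are the stray bottle on the bench (255,252), the carousel bottle (330,282) and the tray bottle (357,357). Only the one at side (330,282), top (345,253), stands in a bay, and both crops confirm it's white and capped with green print, so that's the one to take. The jar is in the bay at side (298,258), and the beaker is in the far bay (347,255). Next I'll compute positions.

```bash
python3 - <<'E'
from h import *
from scipy.optimize import least_squares
np.set_printoptions(precision=4,suppress=True)
S=lambda x,y:(230+x/4,190+y/4); T=lambda x,y:(240+x/4,200+y/4); Y=lambda x,y:(260+x/5,300+y/5)
def fit(n,pts,z,r):
    P=np.array([onz(n,p,z)[:2] for p in pts])
    s=least_squares(lambda c:np.hypot(*(P-c).T)-r,P.mean(0)); return s.x,s.fun
print("cam top",fit("top",[T(*p) for p in[(188,130),(412,140),(245,65),(290,55),(350,60),(390,90),(300,222),(225,195)]],.181,.075))
print("cam side",fit("side",[S(*p) for p in[(277,165),(498,168),(300,132),(340,116),(450,116)]],.181,.075))
print("plate top",fit("top",[T(*p) for p in[(128,262),(474,262),(300,408),(150,335),(440,350),(390,392),(205,390)]],.042,.122))
print("bottle",tri(S(405,310),T(427,168)), "jar",tri(S(273,240),T(254,302)))
print("stray",tri(S(98,200),T(160,472)), "tape",tri(S(219,520),T(553,403)))
print("traybottle",tri(Y(490,212),(425,237)))
print("pink",tri(S(608,468),T(572,70)))
print("tongue end top",onz("top",T(507,308),.012),onz("top",T(490,365),.012))
print("tongue end side",onz("side",Y(308,33),.012),onz("side",Y(203,70),.0),onz("side",Y(290,93),.0))
print("post top",onz("top",T(80,97),.193),"base",onz("top",T(97,290),0),"roller",onz("top",T(181,131),.173))
print("tray corners",*[onz("side",Y(*p),z)[:2] for p,z in[((85,288),.018),((550,245),.018),((605,425),.018),((605,445),0),((105,478),.018),((105,497),0)]])
print("knob ends top",onz("top",T(247,78),.239),onz("top",T(350,68),.239), onz("top",T(352,90),.239),onz("top",T(250,105),.239))
E
```

```text
cam top (array([0.5407, 0.004 ]), array([ 0.0012, -0.0005, -0.0011, -0.0025,  0.0004, -0.0023, -0.0016,
       -0.0037]))
cam side (array([ 0.5436, -0.0001]), array([ 0.0019, -0.002 , -0.0003, -0.0032,  0.0036]))
plate top (array([0.5341, 0.0063]), array([ 0.0019,  0.0022, -0.0019, -0.001 , -0.001 ,  0.0015,  0.0022]))
bottle (array([ 0.5333, -0.0846,  0.126 ]), np.float64(0.00291916550940913)) jar (array([0.475 , 0.0533, 0.0935]), np.float64(0.0018958043196138702))
stray (array([0.3629, 0.1431, 0.0846]), np.float64(0.00294185254520309)) tape (array([ 0.3943, -0.1403,  0.0172]), np.float64(0.0009565716516951418))
traybottle (array([ 0.5303, -0.3204,  0.0854]), np.float64(0.0027722245258505287))
pink (array([ 0.6261, -0.2235,  0.0898]), np.float64(7.903326080893014e-05))
tongue end top [ 0.4835 -0.1345  0.012 ] [ 0.4388 -0.1082  0.012 ]
tongue end side [ 0.5033 -0.1067  0.012 ] [ 0.4442 -0.1097  0.    ] [ 0.4856 -0.1374  0.    ]
post top [0.6005 0.1427 0.193 ] base [ 0.5807  0.1485 -0.    ] roller [0.5709 0.0802 0.173 ]
tray corners [ 0.3512 -0.2619] [ 0.5783 -0.2871] [ 0.5663 -0.3961] [ 0.5691 -0.3934] [ 0.3394 -0.3719] [ 0.3398 -0.3682]
knob ends top [0.5499 0.0379 0.239 ] [ 0.5417 -0.0295  0.239 ] [ 0.523  -0.0259  0.239 ] [0.5269 0.0413 0.239 ]
```

Axis ≈ (0.538, 0.003). The tongue bears about -121° and the bottle bay about -95°, so the turn is about -26°. I'll check IK for every pose, locate the green bottle, then go to the knob.

```bash
cat >> h.py <<'E'
def frame(phi,th):
    f,t=np.radians([phi,th]); z=np.array([np.sin(t)*np.cos(f),np.sin(t)*np.sin(f),-np.cos(t)]); y=np.array([np.sin(f),-np.cos(f),0])
    return np.c_[np.cross(y,z),y,z]
def tcp(g,phi,th): # grasp point -> tcp
    return np.array(g)+.019*frame(phi,th)[:,2]
E
python3 - <<'E'
from h import *
np.set_printoptions(precision=3,suppress=True)
for n in("side","top"):
    h=cv2.cvtColor(cv2.imread(f"pics/{n}0.png"),cv2.COLOR_BGR2HSV)
    m=cv2.inRange(h,(50,120,40),(75,255,255)); k,l,s,c=cv2.connectedComponentsWithStats(m); i=1+np.argmax(s[1:,4]); print(n,s[i],c[i])
g=tri((259,323),(412,302));print("green",g)
A=np.array([.538,.003])
for name,p,ph,th in[("knob",[*A,.30],85,0),("knob",[*A,.217],85,0),("k2",[*A,.217],59,0)]+[(f"pick{r},{z},{th}",[*(A+r*np.array([-.515,-.857])),z],59,th) for th in(40,45,50) for r in(.085,.16) for z in(.078,.1,.2)]+[(f"place{ph},{z},{th}",[.399,-.322,z],ph,th) for th in (40,45) for ph in(0,28,45,59) for z in(.046,.15)]:
    print(name,robot.inverse_kinematics(tcp(p,ph,th),frame(ph,th)))
robot.movep(tcp([*A,.29],85,0),frame(85,0))
robot.line_to(tcp([*A,.219],85,0),contact_N=8)
print(robot.read_ee_pos(),robot.read_wrist_force())
for o in(.05,.035,.03,.027,.025):
    robot.move_gripper(o); print(o,robot.read_finger_gap(),robot.read_gripper_force(),robot.read_wrist_force(),robot.read_ft_torque())
print(robot.read_time())
E
```

```text
side [249 319  20  37 608] [258.472 337.234]
top [404 301  16  24 227] [411.366 310.749]
green (array([ 0.321, -0.207,  0.089]), np.float64(0.0047095741718100334))
knob [ 0.599  0.262 -0.811  1.497  0.19   1.464 -0.302]
knob [ 0.598  0.312 -0.809  1.634  0.233  1.296 -0.337]
k2 [ 0.59   0.309 -0.797  1.634  0.228  1.295 -0.787]
pick0.085,0.078,40 [ 0.939  0.38  -0.473  2.053 -0.728  0.858  0.476]
pick0.085,0.1,40 [ 0.94   0.337 -0.471  2.042 -0.723  0.903  0.443]
pick0.085,0.2,40 [ 0.961  0.177 -0.476  1.958 -0.704  1.104  0.304]
pick0.16,0.078,40 [ 1.055  0.389 -0.424  2.03  -0.673  0.961  0.564]
pick0.16,0.1,40 [ 1.057  0.349 -0.424  2.019 -0.671  1.005  0.535]
pick0.16,0.2,40 [ 1.085  0.195 -0.44   1.935 -0.662  1.203  0.408]
pick0.085,0.078,45 [ 0.981  0.423 -0.47   2.058 -0.809  0.892  0.59 ]
pick0.085,0.1,45 [ 0.983  0.379 -0.469  2.048 -0.804  0.934  0.555]
pick0.085,0.2,45 [ 1.006  0.209 -0.478  1.974 -0.783  1.125  0.4  ]
pick0.16,0.078,45 [ 1.099  0.437 -0.426  2.026 -0.733  0.999  0.654]
pick0.16,0.1,45 [ 1.102  0.395 -0.428  2.016 -0.731  1.04   0.623]
pick0.16,0.2,45 [ 1
[... 1257 characters left out ...]
1.861 -0.667  1.062  0.696]
place45,0.15,45 [ 1.349  0.421 -0.332  1.816 -0.667  1.232  0.573]
place59,0.046,45 [ 1.311  0.675 -0.36   1.713 -0.507  1.211  0.728]
place59,0.15,45 [ 1.316  0.523 -0.365  1.669 -0.534  1.376  0.637]
[0.538 0.003 0.201] [-0.051  0.424  0.504]
0.05 0.05013241957202367 0.0 [ 0.167  0.1   -0.924] [ 0.002 -0.021  0.014]
0.035 0.035047594301058506 0.0 [-0.269  0.24  -0.259] [0.046 0.033 0.011]
0.03 0.029962664604462667 2.753143608570099 [ 4.683 -0.684 -1.744] [-0.078 -1.029 -0.055]
0.027 0.026716637633911175 6.287837326526642 [12.989 -0.175 -3.927] [-0.018 -2.402 -0.098]
0.025 0.024963149755415352 8.833806216716766 [18.12  -0.555 -7.024] [-0.014 -3.335 -0.053]
4.7083
```

```bash
python3 - <<'E'
from h import *
np.set_printoptions(precision=3,suppress=True)
robot.move_gripper(.034)
p=robot.read_ee_pos(); robot.line_to([.5422,.002,p[2]],speed=.05)
for o in(.028,.026,.024,.021):
    robot.move_gripper(o); print(o,robot.read_finger_gap(),robot.read_gripper_force(),robot.read_wrist_force(),robot.read_ft_torque())
print(robot.read_time(),robot.read_ee_pos())
E
```

```text
0.028 0.02830120190879185 0.0 [0.416 0.264 0.451] [-0.059 -0.047  0.012]
0.026 0.026179382542260855 0.0 [ 0.488 -0.347 -0.671] [0.043 0.023 0.022]
0.024 0.023934650694217453 0.0 [-0.321  0.038 -0.127] [-0.012  0.033 -0.02 ]
0.021 0.021912691765866747 31.81689441204071 [ 3.492 -0.207 -1.143] [-0.02  -0.673  0.046]
6.0917 [0.543 0.002 0.2  ]
```

```bash
python3 - <<'E'
from h import *
np.set_printoptions(precision=3,suppress=True)
p=robot.read_ee_pos(); p[0]=.5427
for ph in(79,73,68,65,63,61,59.5,58):
    robot.line_to(p,frame=frame(ph,0),speed=.05)
    print(ph,robot.read_wrist_force(),robot.read_ft_torque(),round(robot.read_time(),2))
cv2.imwrite("pics/top1.png",cv2.resize(robot.camera("top")[200:340,240:410,::-1],(680,560),interpolation=cv2.INTER_CUBIC))
E
```

```text
79 [-2.519 -0.001  2.019] [0.005 0.255 0.036] 6.35
73 [-5.94  -0.835  3.2  ] [ 0.029  0.714 -0.02 ] 6.61
68 [-7.033  0.384  4.496] [-0.058  1.104 -0.04 ] 6.86
65 [-8.596  0.075  4.66 ] [ 0.036  1.305 -0.563] 7.11
63 [-8.974  0.803  6.073] [ 0.131  1.402 -0.864] 7.36
61 [-9.322  1.626  5.603] [ 0.178  1.542 -0.888] 7.61
59.5 [-11.091   1.764   7.115] [ 0.104  1.511 -0.577] 7.86
58 [-10.616   1.122   6.444] [0.094 1.702 0.3  ] 8.11
```

View pics/top1.png

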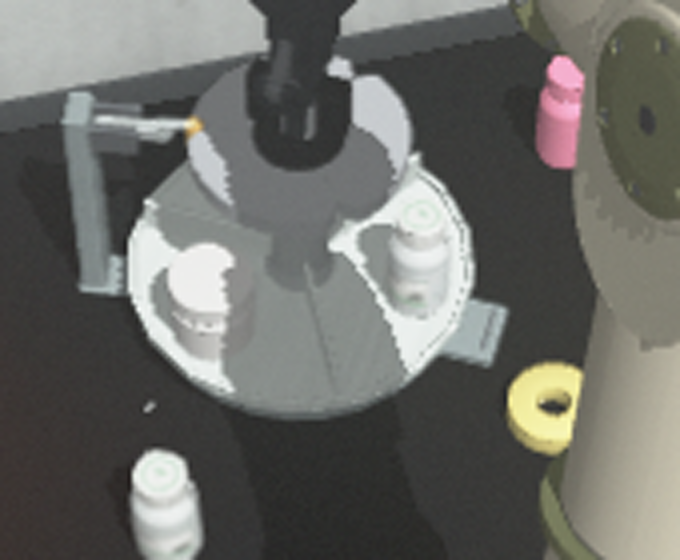

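Top crop: the roller has moved in to (193,125), and the bottle at (418,255) is inboard of the tongue at (478,330). The torque crosses zero at φ ≈ 58.5°, so it's seated. I'll release, back off and measure the bottle again.

```bash
python3 - <<'E'
from h import *
np.set_printoptions(precision=4,suppress=True)
p=robot.read_ee_pos()
robot.line_to(p,frame=frame(58.5,0),speed=.05); robot.move_gripper(.07)
robot.line_to(p+[0,0,.09],speed=.25)
A=np.array([.5427,.002]); u=-np.array([np.cos(np.radians(58.5)),np.sin(np.radians(58.5))])
robot.movep(tcp([*(A+.19*u),.22],58.5,45),frame(58.5,45)); robot.move_gripper(.065)
a=robot.camera("side");b=robot.camera("top")
cv2.imwrite("pics/s2f.png",a[:,:,::-1]);cv2.imwrite("pics/t2f.png",b[:,:,::-1])
f=lambda i:cv2.resize(i[:,:,::-1],(400,400),interpolation=cv2.INTER_CUBIC)
cv2.imwrite("pics/st2.png",np.hstack([f(a[210:310,280:380]),f(b[210:310,290:390])]))
print(robot.read_time(),robot.read_wrist_force(),proj("side",[[*(A+.085*u),.126]]),proj("top",[[*(A+.085*u),.126]]))
E
```

```text
10.9 [-0.0566 -0.2788 -0.3639] [[317.4487 265.7009]] [[345.5094 253.1399]]
```

View pics/st2.png

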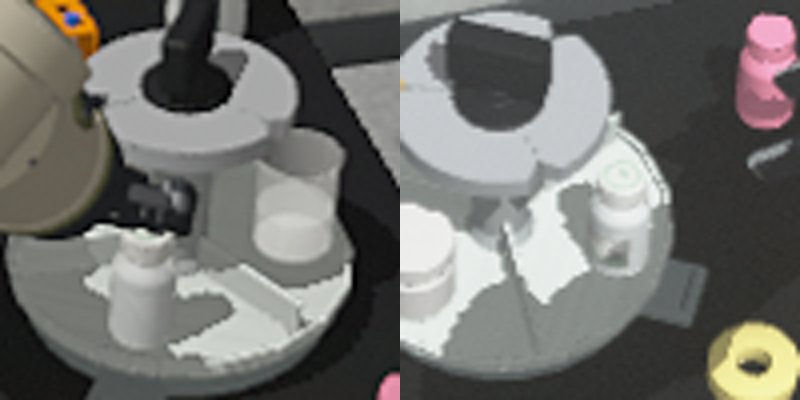

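Top: the cap is at (345.5,253.8), against a prediction of (345.5,253.1). Side: the bottle's axis is at column ~316, and all three items are standing. I'll reach in along the tool axis, grip and lift.

```bash
python3 - <<'E'
from h import *
np.set_printoptions(precision=4,suppress=True)
B=np.array([.496,-.071]); ph=58.5; F=frame(ph,45); u=-np.array([np.cos(np.radians(ph)),np.sin(np.radians(ph)),0])
g=np.array([*B,.078])
robot.line_to(tcp(g,ph,45)-F[:,2]*.148,speed=.15)
print("contact",robot.line_to(tcp(g,ph,45),speed=.12,contact_N=6),robot.read_ee_pos()-tcp(g,ph,45))
for o in(.052,.048,.046,.04):
    robot.move_gripper(o); print(o,robot.read_finger_gap(),robot.read_gripper_force(),robot.read_wrist_force())
print(robot.read_time())
cv2.imwrite("pics/s3f.png",robot.camera("side")[:,:,::-1]);b=robot.camera("top")
cv2.imwrite("pics/t3.png",cv2.resize(b[180:330,270:470,::-1],(800,600),interpolation=cv2.INTER_CUBIC))
E
```

```text
contact False [ 0.0002 -0.0007  0.0003]
0.052 0.05201278567073998 0.0 [-0.1763 -0.5886 -0.0543]
0.048 0.04832709304257381 0.0 [-0.2853 -0.1026 -0.8325]
0.046 0.04615856625242339 0.0 [-0.4754 -0.0059 -0.9646]
0.04 0.04286293969958727 60.51825239740765 [-2.144  -0.2815  4.4185]
13.6167
```

View pics/t3.png

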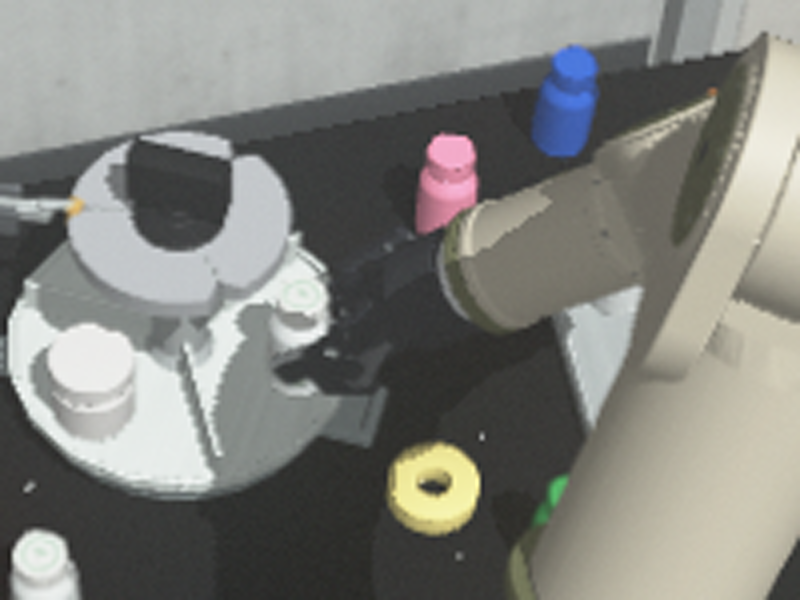

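Gripped at (295,330) in this crop, with the cam still latched (roller at (78,207)). Next I'll lift, withdraw and carry it over the tray.

```bash
python3 - <<'E'
from h import *
np.set_printoptions(precision=4,suppress=True)
ph=58.5; u=-np.array([np.cos(np.radians(ph)),np.sin(np.radians(ph)),0])
p=robot.read_ee_pos()
robot.line_to(p+[0,0,.02],speed=.05); print(robot.read_wrist_force(),robot.read_finger_gap())
robot.line_to(p+[0,0,.02]+.09*u,speed=.1)
robot.line_to(p+[0,0,.12]+.09*u,speed=.15)
t=tcp([.397,-.3225,.046],ph,45)
robot.line_to(t+[0,0,.06],speed=.15)
print(robot.read_wrist_force(),robot.read_finger_gap(),robot.read_time())
a=robot.camera("side");b=robot.camera("top")
cv2.imwrite("pics/s4f.png",a[:,:,::-1]);cv2.imwrite("pics/t4f.png",b[:,:,::-1])
f=lambda i:cv2.resize(i[:,:,::-1],(400,600),interpolation=cv2.INTER_CUBIC)
cv2.imwrite("pics/st4.png",np.hstack([f(a[225:405,260:380]),f(b[200:350,370:470])]))
print(proj("side",[[.397,-.3225,.064],[.397,-.3225,.154]]))
E
```

```text
[-0.0539 -0.2941 -1.4459] 0.042924671464171366
[-0.8022  0.2954 -1.7631] 0.0425426083017904 17.6583
[[301.4199 360.0343]
 [301.6566 331.6657]]
```

View pics/st4.png

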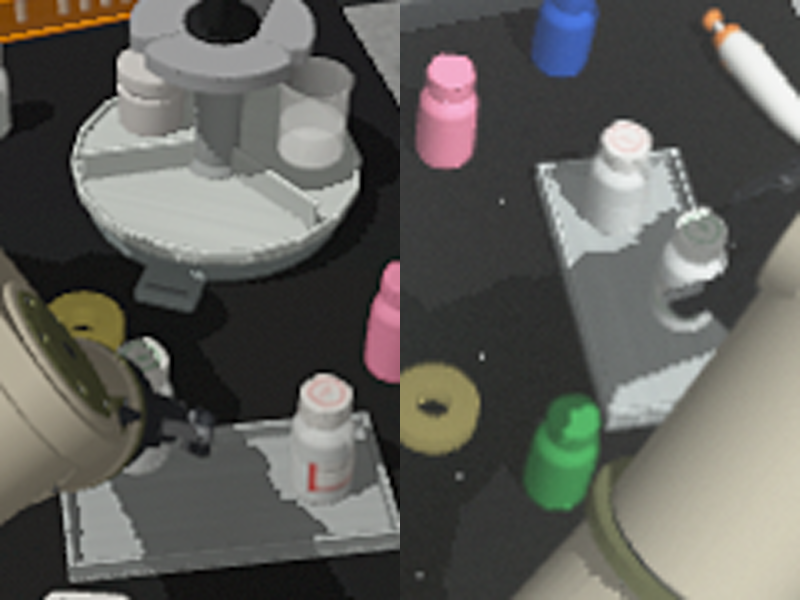

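The bottle is held about upright over the near end (side ~(303,350), top ~(544,270)), and the jar and beaker are standing with the carousel latched. I'll lower it until contact, release and withdraw.

```bash
python3 - <<'E'
from h import *
np.set_printoptions(precision=4,suppress=True)
ph=58.5; F=frame(ph,45); t=tcp([.397,-.3225,.046],ph,45)
robot.line_to(t+[0,0,.012],speed=.08)
c=robot.line_to(t-[0,0,.005],speed=.015,contact_N=3); print(c,robot.read_ee_pos()-t,robot.read_wrist_force())
for o in(.044,.046,.05,.06): robot.move_gripper(o)
print(robot.read_wrist_force())
robot.line_to(robot.read_ee_pos()-F[:,2]*.12,speed=.08)
robot.movep([.25,-.52,.28],frame(13,0))
robot.pause(.5)
a=robot.camera("side");b=robot.camera("top")
f=lambda i:cv2.resize(i[:,:,::-1],(400,600),interpolation=cv2.INTER_CUBIC)
cv2.imwrite("pics/st5.png",np.hstack([f(a[185:425,235:395]),f(b[200:350,250:350])]))
cv2.imwrite("pics/s5f.png",a[:,:,::-1]);cv2.imwrite("pics/t5f.png",b[:,:,::-1])
print(robot.read_time(),proj("side",[[.397,-.3225,.094]]))
E
```

```text
True [-0.      0.0001  0.0003] [-0.2457 -0.8744  3.4349]
[ 0.0142 -0.1761  0.2054]
23.425 [[301.4968 350.8598]]
```

View pics/st5.png

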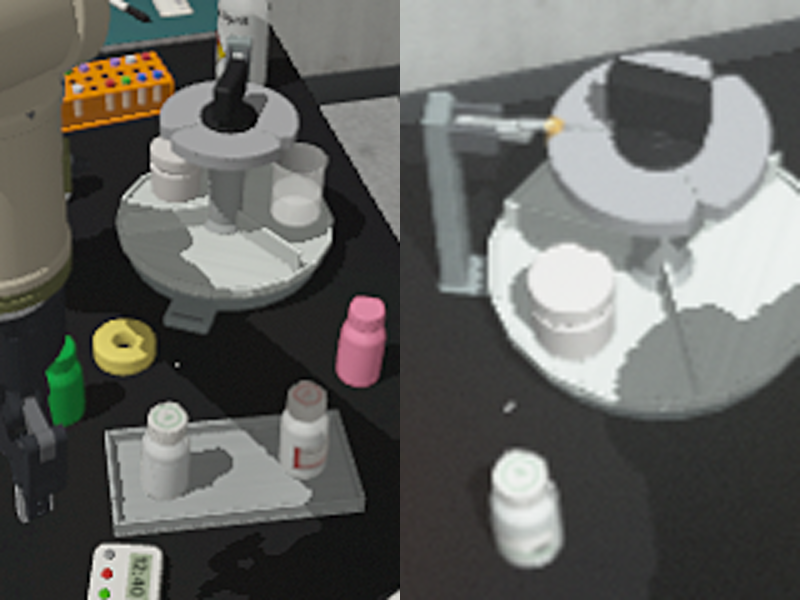

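The bottle stands upright in the tray's near end (side ~(301,365)). The follower roller is seated in the notch (top ~(289,231)), the jar and beaker are in their bays, and the bystanders in view haven't moved. Handing in.

```bash
python3 -c "
from workcell import robot
print(robot.hand_in())"
```

```text
the job is handed in; nothing more can be done
None
```

I handed the job in at about 23 s: the bottle stands upright in the near end of the tray, and the carousel is latched with its empty bay over the tongue and the jar and beaker in their bays. The last pictures showed nothing else moved, but the hand-in gave no verdict.

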